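# Lean, block and press a test tile in the bonding stand

## Task

Take the ceramic tile from its rack and lean it in the bonding stand, foot on the base plate and home in the corner, back flat on the sloping rest, roughly centred, and let go of it. Then slide the spacer bar, upright, down between the tile and a stop, into the one of the two gaps that is wide enough, near the middle of that stop, until it stands on the base plate, and let go of it. Finish pressing the tile flush against the rest with the fingers (the program ends while they still press), and leave the other small things on the bench where they are.

Things in the scene. Friction and masses are not known exactly. Their poses are not given: they have to be found in the camera images.
- tile: white ceramic tile, 10 (x) x 120 (y) x 90 (z) mm, about 0.25 kg, at first standing upright in the tile rack, its upper 68 mm free. Origin: centre of its 10 x 120 mm underside; x is the normal of its large face, y its width, z up its height. Grasp it across its 10 mm thickness at the top edge. In the stand it leans 15 degrees, top away from the robot
- tile_rack: fixed grey plastic rack, 45 (x) x 136 (y) x 30 (z) mm, with one slot along y, 13 mm wide, 124 mm long, its floor 8 mm above the bench. Origin: centre of its underside. It stands on the left or the right of the bench, the spacer holder on the other side. A tall hardness tester fills the left of the bench (y over 0.10 m, x over 0.5 m): swing past it drawn in
- spacer: plain steel spacer bar, 12 (x) x 30 (y) x 80 (z) mm, about 0.09 kg, lower 4 mm narrowed to 8 x 26 mm, at first standing upright in its wooden holder, its upper 60 mm free. Origin: centre of its underside; z up its length, x its 12 mm thickness, y its 30 mm width. Grasp it across the 30 mm width near the top
- spacer_holder: fixed wooden block, 50 (x) x 70 (y) x 28 (z) mm, with a pocket 15.5 x 33.5 mm, its floor 8 mm above the bench. Origin: centre of its underside
- stand: bonding stand, fixed: dark base plate 10 mm thick, 170 mm wide (y), from x = -75 to +70 mm, carrying the sloping rest and the two stops. Origin: on the bench, below the corner line where the rest meets the base; z up, x away from the robot towards the rest, y to the left along the rest
- rest: fixed sloping plate of the stand, 120 wide (y), 50 high along the slope, 8 mm thick, leaning 15 degrees, top away from the robot. Origin: middle of its front face's lower edge, on the base plate (10 mm over the bench). z up the slope, x into the plate, away from the robot. A tile at home has its underside centre at (-5, 0, 0) mm here and the same axes; its top 40 mm stick out above the plate
- stop_short: the shorter of two bright stop blocks fixed on the base plate, 40 mm left and right of its middle (which is where varies): 34.8 (x) x 50 (y) x 25 (z) mm. Origin: on the base plate, 45 mm before the rest's foot; axes as the stand's. Its face at x = +19.8 mm leaves a 15.5 mm gap to the leaning tile, wide enough: the spacer belongs with its underside centre at about (27.5, 0, 0) mm here
- stop_long: the longer stop block, 44.3 (x) x 50 (y) x 25 (z) mm, at the other place; same origin and axes, face at x = +29.3 mm, which leaves a gap of only 6 mm to the tile: too narrow
- hardness_block: bystander: steel disc 64 mm in diameter, 12 mm high, lying on the bench; origin under its centre
- specimen_big: bystander: round resin-mounted specimen, 40 mm in diameter, 20 mm high; origin under its centre
- specimen_small: bystander: round resin-mounted specimen, 30 mm in diameter, 19 mm high; origin under its centre
- loupe: bystander: folding magnifier, 34 x 77 x 13 mm, behind the stand; origin under its centre
- dropper: bystander: dropper bottle, 33 mm in diameter, 102 mm high, behind the stand; origin under its centre
Mind the look-alikes: they are no part of the job. Leave any yellow look-alike of the spacer alone.

How it is judged:
By the outcome, as a careful person would: the job done as asked, in the order asked, and still so for the second after the job is handed in, while the arm keeps its last pose, push and grip.
It also fails if it takes over 64 s, if anything falls off the work surface, if the arm or the gripper's body presses on something with over 40 N, if the wrist force passes 120 N, or if a joint passes its speed limit or range.

## Robot

A 6-joint arm with a two-finger parallel gripper is mounted at the origin on a cart in front of the work surface, level with it; the furniture and walls round the work are solid. World frame = base frame: x ahead of the robot, y to its left, z up, the work surface at z = 0. Lengths are in m, angles in rad, forces in N, time in s.
With the tool pointing down it reaches from about 0.3 to 0.875 m from the base axis. Payload 6.4 kg.
Tool frame: the origin (TCP) lies at the very end of the fingers, on their centre line; the grasp point (between the pads) lies 19 mm behind it (robot.hold_point_z is the z of the grasp point in the tool frame, in m); z points along the fingers, y is the line along which they close (so a half turn about z gives the same grasp; the last joint's range is limited). The gripper opens to 88 mm and grips with 3 to 60 N. Pads are 18 mm wide; open, the fingers measure 123 mm over their backs; the gripper's body (75 mm by 187 mm) begins 45 mm behind the grasp point.
Start: joints at [1.04, 0.181, 1.607, -0, 1.354, -0.206], TCP at [0.183, 0.545, 0.239] pointing down, gripper open.
Joint ranges: [-2.99, 2.99], [-0.89, 2.07], [0.3, 2.58], [-1.14, 4.28], [0, 2.63], [-3.12, 3.12]. Speed limits (rad/s): [2.57, 2.57, 3.01, 3.14, 3.14, 3.14].

## Interface

Orientations are given as a unit quaternion [w, x, y, z].
In Python, from cell import get_obs, cams, order, robot gives the robot as it stands. The module is installed in compiled form; this text tells all that it offers.
- The arm moves only by the tool jog_arm, never from a script. Its argument "rows" is a list of rows, each a list of 7 numbers: the turn, a rotation vector about the tool's x, y, z in rad, then the shift along the tool's x, y, z in mm, then the gripper command: -1 is fully open, 1 is shut, values between are in proportion. A call has 1 to 20 rows; each row is the pose to reach, as a shift and turn from the pose commanded when the call began, along the tool's axes at that moment; what a row does not reach only later rows make up. A row lasts 1/12 s, in which the tool goes at most 41.7 mm and 7.16 degrees, less where a joint would pass 70% of its speed; a pose out of reach is approached as far as the arm can. A call with a gripper value outside its range is refused whole. The fingers move at their own pace and stop on an object; "newtons" is the grip in N (left out, the last holds). Time passes only in rows, so rows that repeat a pose let the fingers close. It gives the time, the measured TCP pose, the force, the opening and the grip force at its end, in the units of the state.
- get_obs(): the state, without advancing time (a new reading comes with each control period).
- cams.camera(name): name is "side" or "top"; returns a dict with "pixels" (400x640x3 uint8, blue, green, red), "camera_matrix" (3x3 intrinsics, pixels), "extrinsics" (4x4, takes a point from camera to world coordinates). Camera axes: x right, y down, z forward; pixel columns grow to the right and rows downward; lengths in m; the calibration is good to about 2 mm. A picture is of the moment at which its call begins. There is no depth.
- order.hand_in(): hands the job in; it is judged then, once.
The state is a dict: "t": time; "q": joint angles; "joint_velocities": joint speeds; "tau": joint torques, N m; "ee_pos": TCP position; "tool_rot": TCP orientation; "force": force on the tool from outside, world axes, zero at the start; "torque": the same for the moment, N m; "finger_gap": finger opening in m; "gripper_force": force on a finger pad.
Only numpy, scipy, OpenCV 4.12 (cv2) and the standard library are available. Lean on these libraries where they do the work, as an engineer would, in place of code of your own. Each camera call takes 0.05 s, during which the arm holds its last target. There are 200 camera calls.

## Working session

There is one attempt and no reset: what is moved stays moved. The work goes in short steps, Python scripts to look and compute and a tool call to move; the robot and the scene stay as the last step left them, time stands still between calls to the robot, and variables do not carry over. Pictures are saved under pics/ and viewed, at most 10 in all, crops included, and the job is handed in when it is done.

Besides the shell and the picture viewer there is one more tool, called after "Emit:" as name(argument=value, ...) on one line, values as JSON. jog_arm: Moves the arm, as the interface text tells. Its arguments: {"type":"object","properties":{"rows":{"type":"array"},"newtons":{"type":"number"}},"required":["rows"]}

```bash
ls; mkdir -p pics; python3 - <<'E'
from cell import get_obs,cams,robot
import cv2,numpy as np
o=get_obs();print(o['t'],o['ee_pos'],o['tool_rot'],o['finger_gap'],robot.hold_point_z)
for n in('side','top'):
    c=cams.camera(n);cv2.imwrite(f'pics/{n}0.png',c['pixels']);np.savez(f'{n}.npz',K=c['camera_matrix'],E=c['extrinsics']);print(n,c['camera_matrix'].round(1).tolist(),c['extrinsics'].round(3).tolist())
E
```

```text
pics
0.0 [0.18318755 0.54447846 0.23781722] [-3.11647550e-04  1.61682539e-01  9.86842435e-01 -8.16870223e-04] 0.08808467744140945 -0.0187
side [[414.3, 0.0, 320.5], [0.0, 414.3, 199.1], [0.0, 0.0, 1.0]] [[-0.479, -0.646, 0.594, 0.071], [-0.878, 0.354, -0.323, 0.133], [-0.001, -0.676, -0.737, 0.68], [0.0, 0.0, 0.0, 1.0]]
top [[461.9, 0.0, 316.6], [0.0, 461.9, 206.3], [0.0, 0.0, 1.0]] [[-0.024, -0.998, 0.056, 0.521], [-1.0, 0.022, -0.02, -0.115], [0.018, -0.057, -0.998, 1.02], [0.0, 0.0, 0.0, 1.0]]
```

View pics/side0.png

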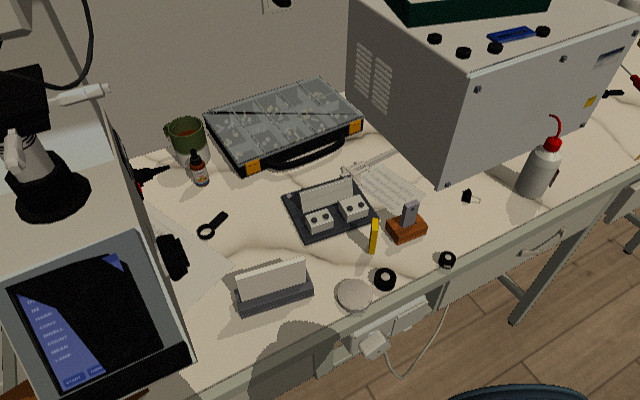

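View pics/top0.png

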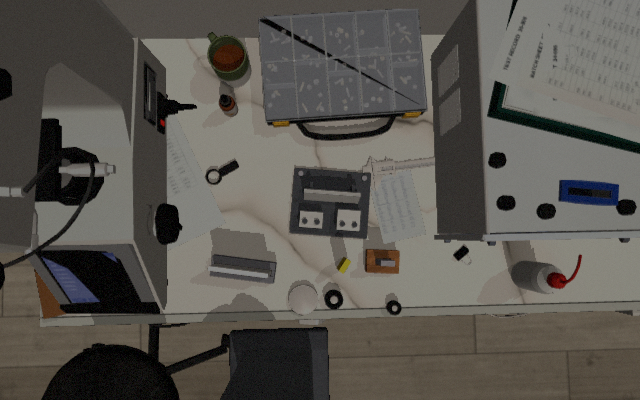

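Top view: tile rack near (243,268), stand (331,202), holder (382,261), and the yellow look-alike (344,265). The tester is on the left, and the arm is out of view. I'll enlarge both pictures.

```bash
python3 - <<'E'
import cv2
t=cv2.imread('pics/top0.png');s=cv2.imread('pics/side0.png')
g=lambda im:cv2.convertScaleAbs(im,alpha=1.4,beta=15)
cv2.imwrite('pics/top1.png',g(cv2.resize(t[160:290,205:405],None,fx=4,fy=4,interpolation=cv2.INTER_CUBIC)))
cv2.imwrite('pics/side1.png',g(cv2.resize(s[170:320,230:430],None,fx=4,fy=4,interpolation=cv2.INTER_CUBIC)))
E
```

```text
(no output)
```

View pics/top1.png

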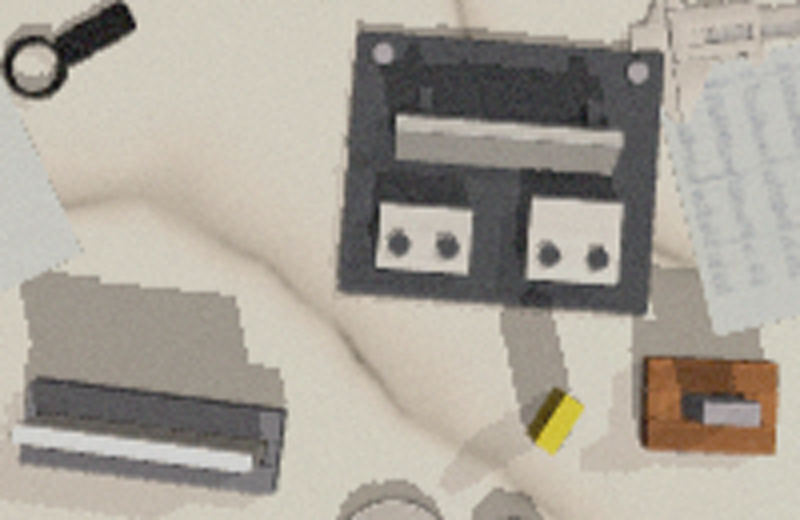

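View pics/side1.png

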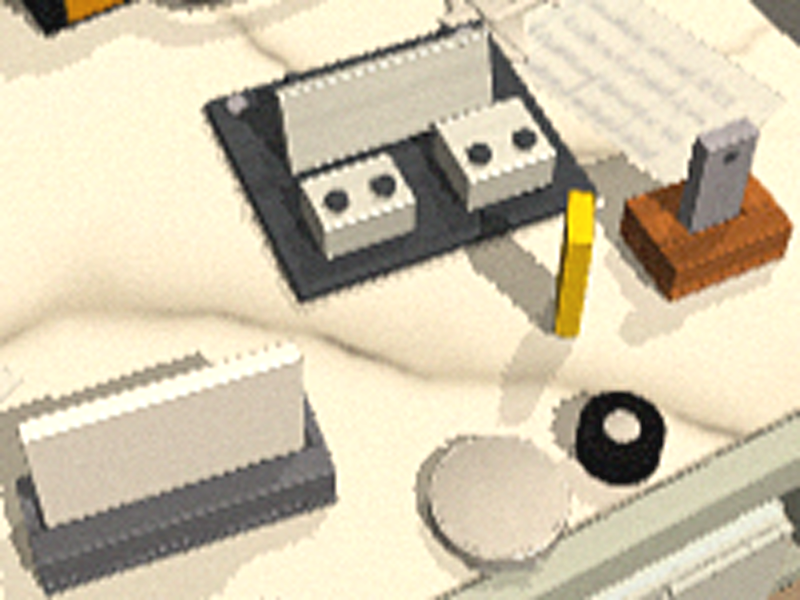

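The crops show the tile leaning in its rack at left (top edge at crop (15,423)-(253,473)) and the spacer top at (703-760,400-427). The left stop is the short one: its top spans rows 203-272, the right one 198-285. I'll fit poses from these corners in both views.

```bash
cat > fit.py <<'E'
import numpy as np
from scipy.optimize import least_squares
C={}
for n,(u0,v0) in dict(top=(205,160),side=(230,170)).items():
    d=np.load(n+'.npz');C[n]=(d['K'],np.linalg.inv(d['E']),np.array([u0,v0]))
def proj(n,P):
    K,W,o=C[n];p=(K@(W[:3,:3]@P.T+W[:3,3:])).T;return p[:,:2]/p[:,2:]
def crop(n,uv): return (np.array(uv,float)+.5)/4-.5+C[n][2]
def fit(name,pts,x0,free=3):
    # pts: list of (cam,(u,v),(x,y,z) mm); unknown x,y,yaw
    def world(p,q): 
        c,s=np.cos(p[2]),np.sin(p[2]);q=np.array(q)/1000;return np.array([p[0]+c*q[0]-s*q[1],p[1]+s*q[0]+c*q[1],q[2]])
    f=lambda p:np.concatenate([proj(c,world(p,q)[None])[0]-crop(c,uv) for c,uv,q in pts])
    for only in('top','side',None):
        P=[a for a in pts if only in(None,a[0])]
        if len(P)<2: continue
        r=least_squares(lambda p:np.concatenate([proj(c,world(p,q)[None])[0]-crop(c,uv) for c,uv,q in P]),x0,x_scale=[.01,.01,.1],loss='soft_l1')
        print(name,only,(r.x*[1e3,1e3,57.3]).round(1),'res',r.fun.round(1).tolist() if only is None else '')
    return r.x
T,S='top','side'
def box(c,uvs,x0,x1,y,z): # order: back-left, back-right, front-right, front-left
    return [(c,uv,q) for uv,q in zip(uvs,[(x1,y[1],z),(x1,y[0],z),(x0,y[0],z),(x0,y[1],z)]) if uv]
if __name__=='__main__':
    st=box(T,[(360,32),(662,55),(645,312),(338,289)],-75,70,(-85,85),10)
    st+=box(S,[(207,108),None,(597,188),(302,292)],-75,70,(-85,85),10)
    st+=box(T,[(380,203),(473,210),(467,275),(377,268)],-60,-25.2,(15,65),35)
    st+=box(T,[(533,198),(624,206),(618,285),(526,278)],-60,-15.7,(-65,-15),35)
    st+=box(S,[(300,180),(382,155),(413,205),(322,235)],-60,-25.2,(15,65),35)
    st+=box(S,[(435,118),(522,98),(553,155),(463,185)],-60,-15.7,(-65,-15),35)
    st+=[(S,(293,172),(0,60,10)),(S,(283,90),(12.9,60,58.3)),(T,(398,157),(0,60,10)),(T,(618,174),(0,-60,10))]
    fit('stand',st,[.53,-.14,0])
    fit('tile',box(T,[(15,423),(253,455),(250,473),(15,442)],-5,5,(-60,60),98)+box(S,[(22,425),(300,345),(302,362),(28,440)],-5,5,(-60,60),98),[.38,.04,0])
    fit('rack',box(T,[(35,380),(285,408),(273,493),(20,463)],-22.5,22.5,(-68,68),30)+[(S,(50,590),(-22.5,68,0)),(S,(335,497),(-22.5,-68,0)),(S,(330,465),(-22.5,-68,30))],[.38,.04,0])
    fit('spacer',box(T,[(703,399),(760,402),(758,427),(704,424)],-6,6,(-15,15),88)+box(S,[(695,135),(750,120),(760,127),(705,143)],-6,6,(-15,15),88),[.4,-.25,0])
    fit('holder',box(T,[(645,358),(777,362),(775,453),(643,450)],-25,25,(-35,35),28)+box(S,[(622,222),None,(790,230),(672,297)],-25,25,(-35,35),28)[0:1]+[(S,(672,297),(-25,35,0)),(S,(792,232),(-25,-35,28))],[.4,-.25,0])
E
python3 fit.py
```

```text
stand top [ 588.  -165.3   -5.8] res 
stand side [ 588.  -167.8   -6.3] res 
stand None [ 587.9 -166.2   -5.8] res [0.2, -0.8, 1.6, -0.3, 1.1, 1.2, 0.3, 0.8, -1.3, -1.7, 0.1, 1.8, -1.4, 1.1, 0.6, -0.2, 0.7, -0.1, 0.9, -0.1, 0.0, -0.2, 0.0, -0.5, 0.6, -0.6, 0.5, 0.3, 0.2, 0.2, -1.0, 0.5, 1.0, -0.4, 0.1, -0.9, -0.2, -0.9, -1.0, 1.6, -1.4, -0.1, 0.4, 0.0, 1.0, -0.3, -1.0, 1.1, -1.5, 2.0, -0.5, 0.5, -1.0, 0.6]
tile top [447.3  25.8  -9. ] res 
tile side [445.   22.7  -9.5] res 
tile None [446.3  24.2  -9.4] res [0.7, 0.1, 1.3, 0.5, 1.3, 1.0, -0.1, 0.4, -1.5, -0.6, -1.0, -0.7, 0.3, -0.3, -1.8, 0.7]
rack top [448.1  25.5  -8.1] res 
rack side [450.8  23.   -8.7] res 
rack None [448.9  24.5  -7.9] res [-0.5, -0.6, 0.6, -0.4, 1.1, -0.5, 0.6, -0.2, -1.5, 1.9, -0.2, 0.7, 0.8, 0.2]
spacer top [ 456.6 -272.9   -4.3] res 
spacer side [ 457.6 -276.9   -8.5] res 
spacer None [ 456.4 -274.5   -5.5] res [0.6, 0.1, 1.2, 0.4, 1.3, 0.1, -0.0, -0.2, -0.9, 0.0, -1.2, -0.8, -0.4, 1.7, -0.1, 2.3]
holder top [ 456.6 -271.9   -3. ] res 
holder side [ 451.  -270.7    0.7] res 
holder None [ 455.5 -272.6   -2.5] res [0.5, 0.4, 0.0, 0.0, 0.3, 0.7, 0.7, 0.9, -0.8, -4.2, -1.6, 3.2, -0.4, -1.3]
```

The poses agree with the sizes and with each other: rack and tile at about (447,25) and -8.6°, stand (588,-166) and -5.9°, spacer (456,-273.5) and -4°. The short stop is on the left (+y). Next is a helper that converts world targets into jog rows.

```bash
cat > h.py <<'E'
import numpy as np
from scipy.spatial.transform import Rotation as R
from cell import get_obs
ST=(587.7,-165.8,-5.9)
B=np.array([[0,1,0],[1,0,0],[0,0,-1]]).T  # cols: tool x=ey, y=ex, z=-ez
def obs():
    o=get_obs();q=o['tool_rot'];return o,np.array(o['ee_pos'])*1e3,R.from_quat([q[1],q[2],q[3],q[0]])
def tool(yaw,lean=0): # yaw of tool y axis (deg)
    return R.from_euler('z',yaw,degrees=True)*R.from_euler('y',lean,degrees=True)*R.from_matrix(B)
def stand(p): # stand frame mm -> world
    return R.from_euler('z',ST[2],degrees=True).apply(p)+[ST[0],ST[1],0]
def rest(p): # rest frame mm -> world
    return stand(R.from_euler('y',15,degrees=True).apply(p)+[0,0,10])
def show(targets):
    o,p,r=obs();print('t',round(o['t'],2),'pos',p.round(1),'force',np.round(o['force'],1),'gap',round(o['finger_gap']*1e3,1),'grip',o['gripper_force'])
    for P,Q in targets:
        print((r.inv()*Q).as_rotvec().round(3).tolist(),r.inv().apply(np.array(P)-p).round(1).tolist())
E
python3 - <<'E'
from h import *
Q=tool(-8.6)
show([((300,260,240),tool(30)),((350,90,230),Q),((446.7,25,150),Q),((446.7,25,67),Q)])
import fit
def ray(n,uv):
    d=np.load(n+'.npz');v=d['E'][:3,:3]@np.linalg.inv(d['K'])@[*uv,1];return d['E'][:3,3],v
def tri(a,b):
    o1,v1=ray('top',a);o2,v2=ray('side',b);s=np.linalg.lstsq(np.c_[v1,-v2],o2-o1,rcond=None)[0];return (o1+s[0]*v1).round(3),(o2+s[1]*v2).round(3)
print(tri((166,308),(190,352)),tri((150,248),(133,232)))
E
```

```text
t 0.1 pos [183.2 544.5 237.9] force [-0.3 -0.8  0.1] gap 87.8 grip 0.0
[-0.002, 0.0, 0.722] [-201.5, -232.4, -1.8]
[-0.001, 0.001, 1.396] [-303.1, -377.5, 8.4]
[-0.001, 0.001, 1.396] [-415.5, -408.2, 88.4]
[-0.001, 0.001, 1.396] [-415.5, -408.0, 171.4]
(array([0.377, 0.174, 0.077]), array([0.38 , 0.184, 0.08 ])) (array([0.501, 0.159, 0.215]), array([0.508, 0.191, 0.226]))
```

Emit:
jog_arm(rows=[[0,0,0.7,-200,-230,0,-1],[0,0,0.7,-200,-230,0,-1],[0,0,0.7,-200,-230,0,-1],[0,0,0.7,-200,-230,0,-1],[0,0,0.7,-200,-230,0,-1],[0,0,0.7,-200,-230,0,-1],[0,0,0.7,-200,-230,0,-1],[0,0,0.7,-200,-230,0,-1],[0,0,1.396,-303,-377,8,-1],[0,0,1.396,-303,-377,8,-1],[0,0,1.396,-303,-377,8,-1],[0,0,1.396,-303,-377,8,-1],[0,0,1.396,-303,-377,8,-1],[0,0,1.396,-303,-377,8,-1],[0,0,1.396,-415,-408,88,-1],[0,0,1.396,-415,-408,88,-1],[0,0,1.396,-415,-408,88,-1],[0,0,1.396,-415,-408,88,-1],[0,0,1.396,-415,-408,88,-1],[0,0,1.396,-415,-408,88,-1]], newtons=30)

```text
t: 1.77
ee_pos: [0.4457, 0.0258, 0.1498]
tool_rot: [-0.001, 0.758, 0.652, -0.001]
force: [0.6, -0.3, 0.3]
finger_gap: 0.0884
gripper_force: 0.0
```

```bash
python3 - <<'E'
from h import *
Q=tool(-8.6)
show([((446.7,25,67),Q)])
E
```

```text
t 1.77 pos [445.7  25.8 149.8] force [ 0.6 -0.3  0.3] gap 88.4 grip 0.0
[-0.003, -0.0, -0.001] [-0.7, 1.3, 82.8]
```

Emit:
jog_arm(rows=[[0,0,0,0,1,40,-0.5],[0,0,0,0,1,60,-0.5],[0,0,0,-0.5,1,75,-0.5],[0,0,0,-0.5,1,83,-0.5],[0,0,0,-0.5,1,83,-0.5],[0,0,0,-0.5,1,83,-0.5],[0,0,0,-0.5,1,83,1],[0,0,0,-0.5,1,83,1],[0,0,0,-0.5,1,83,1],[0,0,0,-0.5,1,83,1],[0,0,0,-0.5,1,83,1],[0,0,0,-0.5,1,83,1],[0,0,0,-0.5,1,83,1],[0,0,0,-0.5,1,83,1]], newtons=30)

```text
t: 2.93
ee_pos: [0.4475, 0.0252, 0.0677]
tool_rot: [-0.0, 0.758, 0.652, -0.0]
force: [0.5, -0.2, 0.4]
finger_gap: 0.0149
gripper_force: 0.0
```

```bash
python3 - <<'E'
from h import *
show([])
E
```

```text
t 2.93 pos [447.5  25.2  67.7] force [ 0.5 -0.2  0.4] gap 14.9 grip 0.0
```

Still closing; a few more rows, then lift out straight up.

Emit:
jog_arm(rows=[[0,0,0,0,0,0,1],[0,0,0,0,0,0,1],[0,0,0,0,0,0,1],[0,0,0,0,0,0,1],[0,0,0,0,0,0,1]], newtons=30)

```text
t: 3.35
ee_pos: [0.4475, 0.0252, 0.0677]
tool_rot: [-0.0, 0.758, 0.652, -0.0]
force: [0.6, -0.4, -1.0]
finger_gap: 0.0099
gripper_force: 30.0
```

```bash
python3 - <<'E'
from h import *
show([])
E
```

```text
t 3.35 pos [447.5  25.2  67.7] force [ 0.6 -0.4 -1. ] gap 9.9 grip 29.996978351846337
```

Emit:
jog_arm(rows=[[0,0,0,0,0,-15,1],[0,0,0,0,0,-30,1],[0,0,0,0,0,-60,1],[0,0,0,0,0,-90,1],[0,0,0,0,0,-110,1],[0,0,0,0,0,-110,1]])

```text
t: 3.85
ee_pos: [0.4501, 0.0248, 0.1817]
tool_rot: [0.003, 0.758, 0.652, 0.002]
force: [1.3, -0.7, -2.3]
finger_gap: 0.0097
gripper_force: 30.0
```

```bash
python3 - <<'E'
from h import *
Q=tool(-5.9,15)
show([(rest((-9,0,59.7+80)),Q),(rest((-9,0,59.7+20)),Q)])
E
```

```text
t 3.85 pos [450.1  24.8 181.7] force [ 1.3 -0.7 -2.3] gap 9.7 grip 29.996137521229684
[0.269, -0.006, -0.047] [-166.6, 191.7, 35.9]
[0.269, -0.006, -0.047] [-167.3, 175.8, 93.8]
```

Emit:
jog_arm(rows=[[0,0,0,-20,25,0,1],[0,0,0,-45,50,0,1],[0.05,0,0,-70,80,0,1],[0.1,0,0,-95,110,5,1],[0.15,0,-0.02,-120,140,15,1],[0.2,-0.003,-0.04,-145,165,25,1],[0.25,-0.006,-0.047,-160,185,32,1],[0.269,-0.006,-0.047,-167,192,36,1],[0.269,-0.006,-0.047,-167,192,36,1],[0.269,-0.006,-0.047,-167,184,65,1],[0.269,-0.006,-0.047,-167,176,94,1],[0.269,-0.006,-0.047,-167,176,94,1],[0.269,-0.006,-0.047,-167,176,94,1],[0.269,-0.006,-0.047,-167,176,94,1]])

```text
t: 5.02
ee_pos: [0.5967, -0.1658, 0.0848]
tool_rot: [-0.1, 0.736, 0.664, -0.09]
force: [-0.1, 0.1, -1.6]
finger_gap: 0.0097
gripper_force: 30.0
```

```bash
python3 - <<'E'
from h import *
Q=tool(-5.9,15)
show([(rest((-9,0,59.7+20)),Q),(rest((-9,0,59.7)),Q)])
from cell import cams
import cv2
ims=[cams.camera(n)['pixels'] for n in('top','side')]
z=lambda im:cv2.convertScaleAbs(cv2.resize(im,None,fx=4,fy=4,interpolation=cv2.INTER_CUBIC),alpha=1.4,beta=15)
cv2.imwrite('pics/s2.png',z(ims[1][140:280,260:440]))
cv2.imwrite('pics/t2.png',z(ims[0][150:270,260:400]))
E
```

```text
t 5.02 pos [ 596.7 -165.8   84.8] force [-0.1  0.1 -1.6] gap 9.7 grip 29.97492756927386
[-0.007, -0.0, 0.001] [-0.9, 1.7, -5.1]
[-0.007, -0.0, 0.001] [-0.9, 1.8, 14.9]
```

View pics/s2.png

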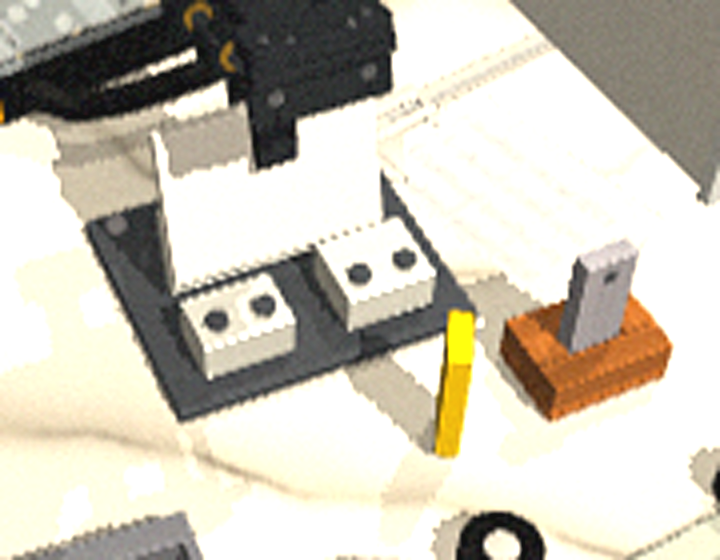

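The tile hangs gripped just in front of the rest, its bottom edge behind the stops at crop (175,290)-(385,230). I'll lower it gently.

Emit:
jog_arm(rows=[[-0.007,0,0,-1,1,4,1],[-0.007,0,0,-1,1.5,8,1],[-0.007,0,0,-1,1.5,11,1],[-0.007,0,0,-1,1.5,12,1],[-0.007,0,0,-1,1.5,13,1],[-0.007,0,0,-1,1.5,13,1]])

```text
t: 5.62
ee_pos: [0.5942, -0.1669, 0.0705]
tool_rot: [-0.097, 0.736, 0.664, -0.088]
force: [0.4, 0.2, -2.4]
finger_gap: 0.0097
gripper_force: 30.0
```

```bash
python3 - <<'E'
from h import *
Q=tool(-5.9,15)
show([(rest((-9,0,59.7)),Q)])
E
```

```text
t 5.62 pos [ 594.2 -166.9   70.5] force [ 0.4  0.2 -2.4] gap 9.7 grip 29.975086888298392
[-0.001, -0.0, 0.0] [0.5, 0.3, 0.4]
```

Emit:
jog_arm(rows=[[0,0,0,0,0,0.5,1],[0,0,0,0,0,1,1],[0,0,0,0,0,1.5,1],[0,0,0,0,0,1.5,1]])

```text
t: 5.95
ee_pos: [0.594, -0.1669, 0.0693]
tool_rot: [-0.097, 0.736, 0.664, -0.087]
force: [0.1, -0.4, -2.1]
finger_gap: 0.0095
gripper_force: 30.0
```

Emit:
jog_arm(rows=[[0,0,0,0,0,0.5,1],[0,0,0,0,0,1,1],[0,0,0,0,0,1.5,1],[0,0,0,0,0,1.5,1]])

```text
t: 6.28
ee_pos: [0.5942, -0.1671, 0.0689]
tool_rot: [-0.097, 0.736, 0.664, -0.087]
force: [0.1, 0.7, 4.0]
finger_gap: 0.0098
gripper_force: 30.0
```

Foot down, about 6 N. Now toward the rest along tool +y.

Emit:
jog_arm(rows=[[0,0,0,0,0.7,0,1],[0,0,0,0,1.4,0,1],[0,0,0,0,2.1,0,1],[0,0,0,0,2.8,0,1],[0,0,0,0,2.8,0,1]])

```text
t: 6.7
ee_pos: [0.5956, -0.1672, 0.0685]
tool_rot: [-0.098, 0.736, 0.664, -0.088]
force: [-4.2, 0.6, 10.8]
finger_gap: 0.0097
gripper_force: 30.3
```

Emit:
jog_arm(rows=[[0,0,0,0,0.7,-0.7,1],[0,0,0,0,1.4,-0.9,1],[0,0,0,0,2.1,-1.1,1],[0,0,0,0,2.1,-1.1,1]])

```text
t: 7.03
ee_pos: [0.5975, -0.1674, 0.0685]
tool_rot: [-0.098, 0.736, 0.664, -0.089]
force: [-4.7, 0.8, 8.3]
finger_gap: 0.0099
gripper_force: 30.3
```

Emit:
jog_arm(rows=[[0,0,0,0,0.7,-0.4,1],[0,0,0,0,1.4,-0.6,1],[0,0,0,0,2,-0.8,1],[0,0,0,0,2,-0.8,1]])

```text
t: 7.37
ee_pos: [0.5992, -0.1676, 0.0686]
tool_rot: [-0.099, 0.736, 0.664, -0.089]
force: [-6.7, 0.2, 8.2]
finger_gap: 0.0097
gripper_force: 30.2
```

```bash
python3 - <<'E'
from h import *
Q=tool(-5.9,15)
show([(rest((-5,0,59.7)),Q)])
E
```

```text
t 7.37 pos [ 599.2 -167.6   68.6] force [-6.7  0.2  8.2] gap 9.7 grip 30.199989481188823
[-0.005, -0.0, 0.0] [0.6, -1.1, -0.1]
```

Emit:
jog_arm(rows=[[0,0,0,0,0.7,-0.2,1],[0,0,0,0,1.4,-0.4,1],[0,0,0,0,2,-0.6,1],[0,0,0,0,2,-0.6,1]])

```text
t: 7.7
ee_pos: [0.5993, -0.1676, 0.0685]
tool_rot: [-0.101, 0.736, 0.664, -0.09]
force: [-12.4, 0.9, 11.4]
finger_gap: 0.0102
gripper_force: 30.1
```

```bash
python3 - <<'E'
from h import *
o,p,r=obs();print(o['torque'],r.as_matrix()[:,2], np.degrees(np.arccos(-r.as_matrix()[2,2])),np.degrees(np.arctan2(*r.as_matrix()[[1,0],1])))
E
```

```text
[0.15621012 2.75179914 0.0819477 ] [-0.26673259  0.02806798 -0.96336178] 15.557500023202111 -5.875519535483303
```

Home against the rest: position stopped and the force rose. I'll release and withdraw along the slope.

Emit:
jog_arm(rows=[[0,0,0,0,-1,0,0.5],[0,0,0,0,-1,0,0.2],[0,0,0,0,-1,0,0.2],[0,0,0,0,-1,0,0.2],[0,0,0,0,-1,0,0.2],[0,0,0,0,-1,0,0.2],[0,0,0,0,-1,-20,0.2],[0,0,0,0,-1,-60,0.2],[0,0,0,0,-1,-100,0.2],[0,0,0,0,-1,-100,0.2]])

```text
t: 8.53
ee_pos: [0.633, -0.1723, 0.1739]
tool_rot: [-0.091, 0.737, 0.665, -0.084]
force: [1.1, 0.0, 1.0]
finger_gap: 0.0354
gripper_force: 0.0
```

```bash
python3 - <<'E'
from h import *
Q=tool(-94)
show([((500,-230,180),Q),((456.5,-273.5,140),Q)])
from cell import cams
import cv2
ims=[cams.camera(n)['pixels'] for n in('top','side')]
z=lambda im:cv2.convertScaleAbs(cv2.resize(im,None,fx=4,fy=4,interpolation=cv2.INTER_CUBIC),alpha=1.2,beta=5)
cv2.imwrite('pics/s3.png',z(ims[1][140:280,260:440]))
E
```

```text
t 8.53 pos [ 633.  -172.3  173.9] force [1.1 0.  1. ] gap 35.4 grip 0.0
[-0.194, 0.194, 1.529] [-71.0, -124.0, 25.4]
[-0.194, 0.194, 1.529] [-118.6, -151.7, 73.9]
```

View pics/s3.png

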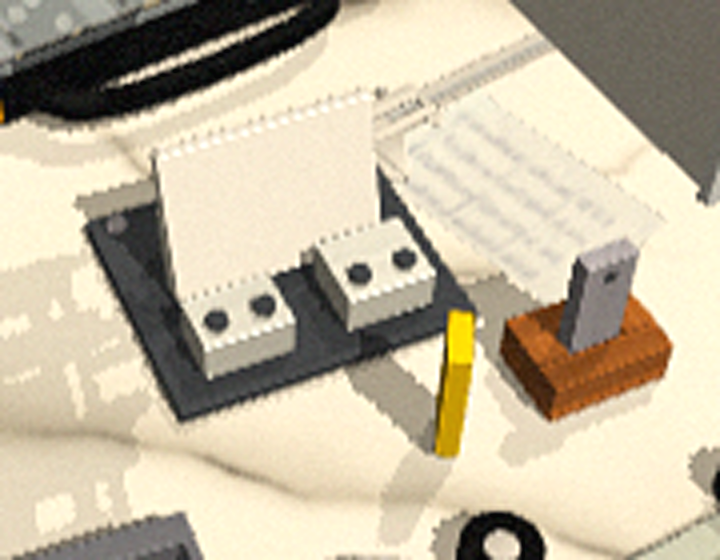

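The tile leans on the rest, top edge at crop (155,155)-(378,95), bottom behind the stops. Next, the spacer.

Emit:
jog_arm(rows=[[-0.1,0.1,0.7,-71,-124,25,-0.36],[-0.194,0.194,1.529,-71,-124,25,-0.36],[-0.194,0.194,1.529,-71,-124,25,-0.36],[-0.194,0.194,1.529,-71,-124,25,-0.36],[-0.194,0.194,1.529,-71,-124,25,-0.36],[-0.194,0.194,1.529,-71,-124,25,-0.36],[-0.194,0.194,1.529,-71,-124,25,-0.36],[-0.194,0.194,1.529,-71,-124,25,-0.36],[-0.194,0.194,1.529,-71,-124,25,-0.36],[-0.194,0.194,1.529,-71,-124,25,-0.36],[-0.194,0.194,1.529,-71,-124,25,-0.36],[-0.194,0.194,1.529,-71,-124,25,-0.36],[-0.194,0.194,1.529,-118,-152,74,-0.36],[-0.194,0.194,1.529,-118,-152,74,-0.36],[-0.194,0.194,1.529,-118,-152,74,-0.36],[-0.194,0.194,1.529,-118,-152,74,-0.36],[-0.194,0.194,1.529,-118,-152,74,-0.36],[-0.194,0.194,1.529,-118,-152,74,-0.36]])

```text
t: 10.13
ee_pos: [0.4512, -0.2705, 0.133]
tool_rot: [-0.003, 0.999, -0.035, -0.006]
force: [0.8, 0.3, 0.8]
finger_gap: 0.0604
gripper_force: 0.0
```

```bash
python3 - <<'E'
from h import *
show([((456.5,-273.5,54),tool(-94))])
E
```

```text
t 10.13 pos [ 451.2 -270.5  133. ] force [0.8 0.3 0.8] gap 60.4 grip 0.0
[-0.005, 0.013, 0.0] [6.6, 3.0, 78.9]
```

Emit:
jog_arm(rows=[[-0.005,0.013,0,5,2.5,20,-0.36],[-0.005,0.013,0,5,2.5,20,-0.36],[-0.005,0.013,0,5,2.5,20,-0.36],[-0.005,0.013,0,5,2.5,20,-0.36]])

```text
t: 10.47
ee_pos: [0.4555, -0.2732, 0.1132]
tool_rot: [0.0, 0.999, -0.035, -0.0]
force: [-0.3, -0.1, 0.9]
finger_gap: 0.0596
gripper_force: 0.0
```

```bash
python3 - <<'E'
from h import *
show([((456.5,-273.5,54),tool(-94))])
E
```

```text
t 10.47 pos [ 455.5 -273.2  113.2] force [-0.3 -0.1  0.9] gap 59.6 grip 0.0
[0.0, 0.001, 0.001] [1.1, 0.2, 59.2]
```

Emit:
jog_arm(rows=[[0,0,0,1,0,25,-0.36],[0,0,0,1,0,45,-0.36],[0,0,0,1,0,59,-0.36],[0,0,0,1,0,59,-0.36],[0,0,0,1,0,59,1],[0,0,0,1,0,59,1],[0,0,0,1,0,59,1],[0,0,0,1,0,59,1],[0,0,0,1,0,59,1],[0,0,0,1,0,59,1],[0,0,0,1,0,59,1],[0,0,0,1,0,59,1]], newtons=25)

```text
t: 11.47
ee_pos: [0.4566, -0.2742, 0.0546]
tool_rot: [0.001, 0.999, -0.035, 0.0]
force: [-0.1, 1.1, 6.4]
finger_gap: 0.0297
gripper_force: 24.8
```

Emit:
jog_arm(rows=[[0,0,0,0,0,-10,1],[0,0,0,0,0,-30,1],[0,0,0,0,0,-60,1],[0,0,0,0,0,-95,1],[0,0,0,0,0,-120,1],[0,0,0,0,0,-120,1]])

```text
t: 11.97
ee_pos: [0.4586, -0.2758, 0.18]
tool_rot: [0.003, 0.999, -0.035, 0.003]
force: [1.1, -1.2, -0.4]
finger_gap: 0.0298
gripper_force: 24.9
```

```bash
python3 - <<'E'
from h import *
Q=tool(-95.9)
show([(stand((-17.5,40,46.6+120)),Q),(stand((-17.5,40,46.6+45)),Q)])
E
```

```text
t 11.97 pos [ 458.6 -275.8  180. ] force [ 1.1 -1.2 -0.4] gap 29.8 grip 24.870196636766195
[0.006, -0.007, 0.033] [104.9, -159.4, 13.1]
[0.006, -0.007, 0.033] [104.4, -159.9, 88.1]
```

Emit:
jog_arm(rows=[[0,0,0,20,-30,0,1],[0,0,0.01,40,-60,0,1],[0,0,0.02,60,-90,5,1],[0,0,0.033,80,-125,10,1],[0.003,-0.004,0.033,100,-155,13,1],[0.006,-0.007,0.033,105,-159.5,13,1],[0.006,-0.007,0.033,105,-159.5,40,1],[0.006,-0.007,0.033,105,-159.5,70,1],[0.006,-0.007,0.033,105,-159.5,80,1],[0.006,-0.007,0.033,105,-159.5,80,1],[0.006,-0.007,0.033,105,-159.5,80,1]])

```text
t: 12.88
ee_pos: [0.5713, -0.1221, 0.0932]
tool_rot: [-0.003, 0.999, -0.052, -0.005]
force: [-0.6, -0.1, -1.5]
finger_gap: 0.0297
gripper_force: 24.9
```

```bash
python3 - <<'E'
from h import *
Q=tool(-95.9)
show([(stand((-17.,40,46.6+40)),Q),(stand((-17.,40,46.6+10)),Q)])
from cell import cams
import cv2
im=cams.camera('side')['pixels']
cv2.imwrite('pics/s4.png',cv2.convertScaleAbs(cv2.resize(im[150:250,270:390],None,fx=6,fy=6,interpolation=cv2.INTER_CUBIC),alpha=1.2,beta=5))
E
```

```text
t 12.88 pos [ 571.3 -122.1   93.2] force [-0.6 -0.1 -1.5] gap 29.7 grip 24.869805593043566
[-0.006, 0.01, -0.001] [3.9, 1.9, 6.6]
[-0.006, 0.01, -0.001] [4.2, 2.0, 36.6]
```

View pics/s4.png

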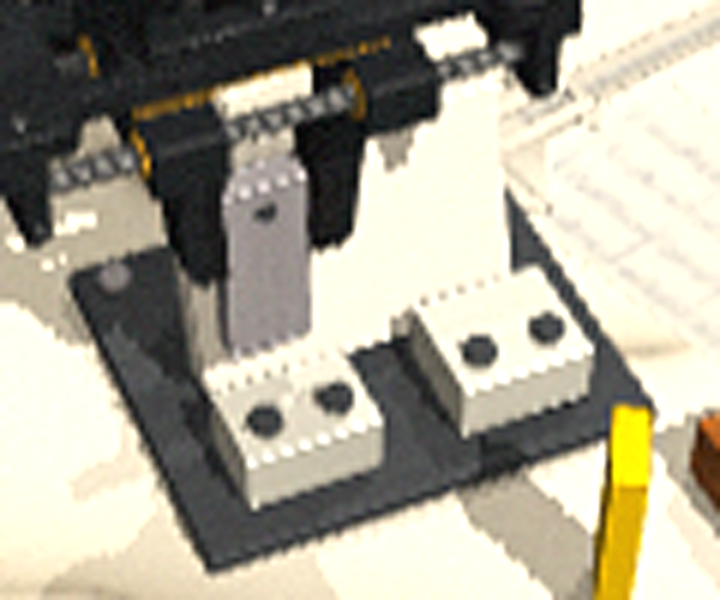

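The spacer is held upright above the left (short) stop's gap, bottom edge at crop (230-310,345). I'll correct the few mm of offset before lowering.

Emit:
jog_arm(rows=[[-0.003,0.005,0,2,1.5,3,1],[-0.006,0.01,0,3.5,2,3,1],[-0.006,0.01,0,3.5,2,3,1],[-0.006,0.01,0,3.5,2,3,1],[-0.006,0.01,0,3.5,2,3,1]])

```text
t: 13.35
ee_pos: [0.5754, -0.1243, 0.091]
tool_rot: [0.0, 0.999, -0.052, 0.001]
force: [0.5, 0.7, 0.1]
finger_gap: 0.0298
gripper_force: 24.9
```

```bash
python3 - <<'E'
from h import *
Q=tool(-95.9)
show([(stand((-17.,40,46.6+40)),Q),(stand((-17.,40,46.6+10)),Q)])
E
```

```text
t 13.35 pos [ 575.4 -124.3   91. ] force [0.5 0.7 0.1] gap 29.8 grip 24.869791958481073
[0.001, -0.003, -0.0] [-0.5, 0.0, 4.4]
[0.001, -0.003, -0.0] [-0.6, 0.0, 34.4]
```

Emit:
jog_arm(rows=[[0.001,-0.002,0,-0.4,0,5,1],[0.001,-0.002,0,-0.4,0,9,1],[0.001,-0.002,0,-0.4,0,12,1],[0.001,-0.002,0,-0.4,0,15,1],[0.001,-0.002,0,-0.4,0,15,1]])

```text
t: 13.77
ee_pos: [0.5742, -0.1239, 0.0744]
tool_rot: [-0.001, 0.999, -0.052, -0.001]
force: [0.6, 0.2, -1.6]
finger_gap: 0.0302
gripper_force: 24.9
```

```bash
python3 - <<'E'
from h import *
Q=tool(-95.9)
show([(stand((-17.,40,46.6+10)),Q)])
E
```

```text
t 13.77 pos [ 574.2 -123.9   74.4] force [ 0.6  0.2 -1.6] gap 30.2 grip 24.86973088234663
[-0.001, 0.001, -0.0] [0.8, 0.3, 17.8]
```

Inside the gap with no contact force; on down.

Emit:
jog_arm(rows=[[0,0,0,0.5,0,3,1],[0,0,0,0.5,0,6,1],[0,0,0,0.5,0,9,1],[0,0,0,0.5,0,11,1],[0,0,0,0.5,0,12,1],[0,0,0,0.5,0,12,1]])

```text
t: 14.27
ee_pos: [0.5751, -0.1241, 0.0631]
tool_rot: [-0.0, 0.999, -0.052, -0.0]
force: [-0.9, 0.3, -0.7]
finger_gap: 0.0296
gripper_force: 24.9
```

Emit:
jog_arm(rows=[[0,0,0,-0.2,0,1.5,1],[0,0,0,-0.2,0,3,1],[0,0,0,-0.2,0,4,1],[0,0,0,-0.2,0,5,1],[0,0,0,-0.2,0,5,1]])

```text
t: 14.68
ee_pos: [0.575, -0.1241, 0.0583]
tool_rot: [-0.0, 0.999, -0.052, -0.0]
force: [0.4, 0.8, -1.1]
finger_gap: 0.0301
gripper_force: 24.9
```

Emit:
jog_arm(rows=[[0,0,0,0,0,0.5,1],[0,0,0,0,0,1,1],[0,0,0,0,0,1.5,1],[0,0,0,0,0,2,1],[0,0,0,0,0,2,1]])

```text
t: 15.1
ee_pos: [0.5752, -0.1242, 0.0567]
tool_rot: [-0.0, 0.999, -0.052, 0.0]
force: [-0.5, 0.8, -0.1]
finger_gap: 0.03
gripper_force: 24.9
```

Emit:
jog_arm(rows=[[0,0,0,0,0,0.5,1],[0,0,0,0,0,1,1],[0,0,0,0,0,1,1],[0,0,0,0,0,1,1]])

```text
t: 15.43
ee_pos: [0.5757, -0.1244, 0.0565]
tool_rot: [-0.0, 0.999, -0.051, 0.001]
force: [-1.8, 1.3, 6.4]
finger_gap: 0.0298
gripper_force: 24.9
```

Standing on the base plate (z as expected, 6 N). I'll release it and rise.

Emit:
jog_arm(rows=[[0,0,0,-0.3,0,-0.3,0.2],[0,0,0,-0.3,0,-0.3,0],[0,0,0,-0.3,0,-0.3,0],[0,0,0,-0.3,0,-0.3,0],[0,0,0,-0.3,0,-0.3,0],[0,0,0,-0.3,0,-15,0],[0,0,0,-0.3,0,-45,0],[0,0,0,-0.3,0,-80,0],[0,0,0,-0.3,0,-100,0.9],[0,0,0,-0.3,0,-100,1],[0,0,0,-0.3,0,-100,1]])

```text
t: 16.35
ee_pos: [0.5756, -0.1246, 0.1568]
tool_rot: [0.0, 0.999, -0.051, 0.002]
force: [-0.4, -0.1, 1.0]
finger_gap: 0.0266
gripper_force: 0.0
```

```bash
python3 - <<'E'
from h import *
# final press: vertical closed fingers, tool y along stand x; tip at z 45, finger back half thickness ~17.5
Q=tool(-5.9)
fx=(45-12.6)*np.tan(np.radians(15))-9.66
print(fx)
show([(stand((fx-17.5-25,-6,150)),Q),(stand((fx-17.5-25,-6,47)),Q)])
from cell import cams
import cv2
im=cams.camera('side')['pixels']
cv2.imwrite('pics/s5.png',cv2.convertScaleAbs(cv2.resize(im[150:250,270:390],None,fx=6,fy=6,interpolation=cv2.INTER_CUBIC),alpha=1.2,beta=5))
E
```

```text
-0.9784461652316256
t 16.35 pos [ 575.6 -124.6  156.8] force [-0.4 -0.1  1. ] gap 26.6 grip 0.0
[0.003, -0.002, -1.571] [-27.2, 45.8, 6.7]
[0.003, -0.002, -1.571] [-27.6, 45.8, 109.7]
```

View pics/s5.png

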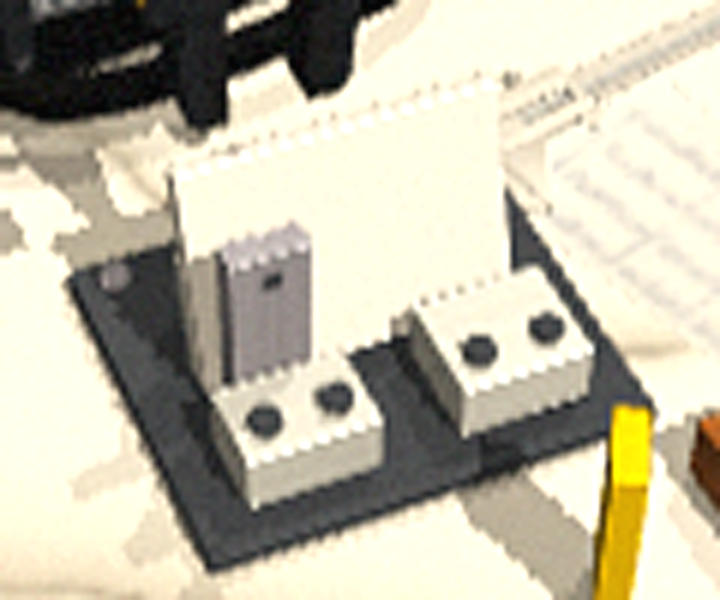

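The spacer stands in the gap at the middle of the short stop, tile behind it undisturbed. Now I'll shut the fingers and turn to press near the tile's middle.

Emit:
jog_arm(rows=[[0,0,-1.571,-27,46,0,1],[0,0,-1.571,-27,46,0,1],[0,0,-1.571,-27,46,0,1],[0,0,-1.571,-27,46,0,1],[0,0,-1.571,-27,46,0,1],[0,0,-1.571,-27,46,0,1],[0,0,-1.571,-27,46,0,1],[0,0,-1.571,-27,46,0,1],[0,0,-1.571,-27,46,0,1],[0,0,-1.571,-27,46,0,1],[0,0,-1.571,-27,46,0,1],[0,0,-1.571,-27,46,0,1],[0,0,-1.571,-27,46,0,1],[0,0,-1.571,-27,46,0,1],[0,0,-1.571,-27,46,0,1]])

```text
t: 17.65
ee_pos: [0.5422, -0.1667, 0.1536]
tool_rot: [-0.002, 0.743, 0.669, -0.0]
force: [0.9, -0.3, 0.0]
finger_gap: 0.0005
gripper_force: 0.0
```

```bash
python3 - <<'E'
from h import *
show([(stand((-43.5,-6,47)),tool(-5.9))])
E
```

```text
t 17.65 pos [ 542.2 -166.7  153.6] force [ 0.9 -0.3  0. ] gap 0.5 grip 0.0
[-0.003, -0.002, -0.003] [-0.7, 1.9, 106.6]
```

Emit:
jog_arm(rows=[[0,0,0,-1,1,30,1],[0,0,0,-1,1,60,1],[0,0,0,-1,1,85,1],[0,0,0,-1,1,100,1],[0,0,0,-1,1,106,1],[0,0,0,-1,1,106,1],[0,0,0,-1,8,106,1],[0,0,0,-1,14,106,1],[0,0,0,-1,17,106,1],[0,0,0,-1,19,106,1],[0,0,0,-1,19,106,1]])

```text
t: 18.57
ee_pos: [0.5632, -0.1704, 0.0504]
tool_rot: [0.001, 0.743, 0.67, 0.001]
force: [-0.8, 0.1, 0.4]
finger_gap: 0.0005
gripper_force: 0.0
```

Emit:
jog_arm(rows=[[0,0,0,0,1,1,1],[0,0,0,0,2,2,1],[0,0,0,0,3,3,1],[0,0,0,0,4,3,1],[0,0,0,0,5,3,1],[0,0,0,0,5,3,1]])

```text
t: 19.07
ee_pos: [0.5672, -0.1706, 0.0464]
tool_rot: [-0.0, 0.743, 0.67, 0.0]
force: [0.3, -0.3, 1.4]
finger_gap: 0.0005
gripper_force: 0.0
```

Emit:
jog_arm(rows=[[0,0,0,0,1,0,1],[0,0,0,0,2,0,1],[0,0,0,0,3,0,1],[0,0,0,0,3,0,1]])

```text
t: 19.4
ee_pos: [0.5702, -0.1709, 0.0465]
tool_rot: [-0.0, 0.743, 0.67, 0.0]
force: [-0.4, 0.2, -0.3]
finger_gap: 0.0004
gripper_force: 0.0
```

Emit:
jog_arm(rows=[[0,0,0,0,1,0,1],[0,0,0,0,2,0,1],[0,0,0,0,3,0,1],[0,0,0,0,3,0,1]])

```text
t: 19.73
ee_pos: [0.5732, -0.1712, 0.0465]
tool_rot: [-0.0, 0.743, 0.67, 0.0]
force: [-0.3, 0.7, 0.2]
finger_gap: 0.0004
gripper_force: 0.0
```

Emit:
jog_arm(rows=[[0,0,0,0,1,0,1],[0,0,0,0,2,0,1],[0,0,0,0,3,0,1],[0,0,0,0,3,0,1]])

```text
t: 20.07
ee_pos: [0.5747, -0.1713, 0.0463]
tool_rot: [-0.002, 0.742, 0.67, -0.001]
force: [-6.7, -0.4, 5.1]
finger_gap: 0.0002
gripper_force: 3.6
```

Emit:
jog_arm(rows=[[0,0,0,0,1,0,1],[0,0,0,0,2,0,1],[0,0,0,0,2,0,1],[0,0,0,0,2,0,1]])

```text
t: 20.4
ee_pos: [0.5748, -0.1713, 0.0462]
tool_rot: [-0.003, 0.742, 0.67, -0.002]
force: [-14.2, -0.1, 10.5]
finger_gap: 0.0006
gripper_force: 8.1
```

```bash
python3 - <<'E'
from h import *
show([])
from cell import cams
import cv2,numpy as np
a,b=[cams.camera(n)['pixels'] for n in('side','top')]
z=lambda im,f:cv2.convertScaleAbs(cv2.resize(im,None,fx=f,fy=f,interpolation=cv2.INTER_CUBIC),alpha=1.2,beta=5)
cv2.imwrite('pics/s6.png',np.hstack([z(a[140:270,265:365],4),z(b[150:280,290:390],4)]))
E
```

```text
t 20.4 pos [ 574.8 -171.3   46.2] force [-14.2  -0.1  10.5] gap 0.6 grip 8.082140386104584
```

View pics/s6.png

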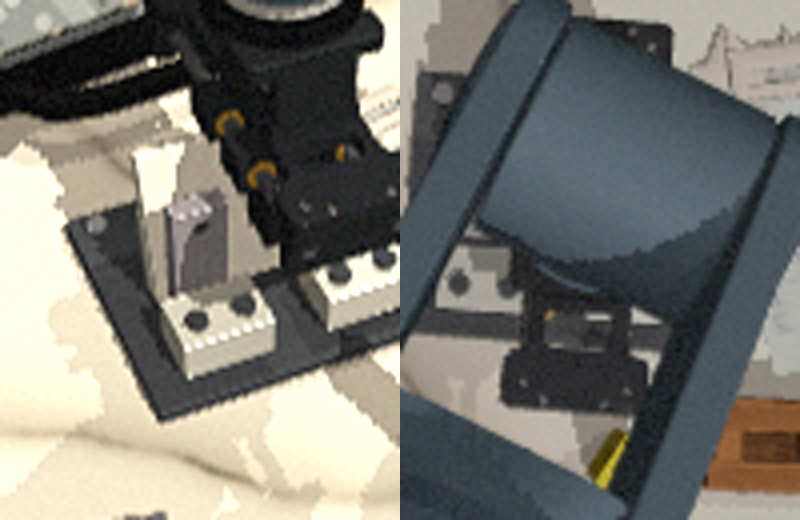

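The tile is flush on the rest with the spacer upright in the short-stop gap, and the fingers press with about 17 N. I'm handing in.

```bash
python3 -c "
from cell import order;print(order.hand_in())"
```

```text
the job is handed in; nothing more can be done
None
```

I handed the job in at about 20 s: the tile leans home in the stand, the spacer stands upright in the gap at the short stop, and the closed fingers are still pressing the tile with about 17 N; hand-in returned no verdict.

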